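Unload the heatsink bonding jig

ROBOT

A 6-joint arm with a two-finger parallel gripper is mounted at the origin on the work surface. World frame = base frame: x ahead of the robot, y to its left, z up, the work surface at z = 0. Lengths are in m, angles in rad, forces in N, time in s.
With the tool pointing down it reaches from about 0.35 to 0.975 m from the base axis. Payload 4.9 kg.
Tool frame: the origin (TCP) lies at the very end of the fingers, on their centre line; the grasp point (between the pads) lies 19 mm behind it (manip.grasp_offset is the distance from the TCP to the grasp point, in m); z points along the fingers, y is the line along which they close (so a half turn about z gives the same grasp; the last joint's range is limited). The gripper opens to 85 mm and grips with 20 to 120 N. Pads are 22 mm wide; open, the fingers measure 114 mm over their backs; the gripper's body (76 mm by 85 mm) begins 54 mm behind the grasp point. The pads swing forward as they close: fully open they stand 13 mm farther back than shut.
Start: joints at [1.112, 0.053, 1.613, -0, 1.476, -0.119], TCP at [0.208, 0.589, 0.231] pointing down, gripper open.
Joint ranges: [-3.01, 3.01], [-1.01, 2.22], [0.06, 2.58], [-1.02, 4.17], [0.09, 2.62], [-3.14, 3.14]. Speed limits (rad/s): [2.57, 2.57, 3.14, 3.14, 3.14, 3.14].

INTERFACE

Orientations are given as a unit quaternion [w, x, y, z].
In Python, from plant import manip, eyes, job_done, models gives the robot as it stands.
- The arm moves only by the tool servo_tool, never from a script. Its argument "motion" is one flat list of numbers, 5 for each row, row after row: the opening, from -1 (shut) to 1 (fully open), then the shift along the tool's x, y, z normalised to -1 to 1, where 1 is 120 mm, then the turn about the tool's z normalised to -1 to 1, where 1 is 45 degrees. A call has 1 to 5 rows; each row is the pose to reach, as a shift and turn from the pose commanded when the call began, along the tool's axes at that moment; what a row does not reach only later rows make up. A row lasts 1/8 s, in which the tool goes at most 62.5 mm and 10.7 degrees, less where a joint would pass 70% of its speed; a pose out of reach is approached as far as the arm can. A call with a number of a shift or a turn outside -1 to 1 is refused whole. A call with a gripper value outside its range is refused whole. The fingers move at their own pace and stop on an object; the grip force is fixed at half the most. Time passes only in rows, so rows that repeat a pose let the fingers close. It gives the time, the measured TCP pose, the force, the opening and the grip force at its end, in the units of the state.
- manip.state(): the state, without advancing time (a new reading comes with each control period).
- eyes.grab_frame(name): name is "side" or "top"; returns (picture, depth): 420x560x3 uint8, red, green, blue; 420x560 float32, m along the optical axis (not along the pixel's ray), 0 where there is no reading.
- eyes.camera_params(name): a dict with "fov_y" (degrees; the focal length in pixels is half the picture's height over the tangent of half this angle, whatever the lens; pixels are square), "cx", "cy" (the principal point, pixels), "pose" (4x4, takes a point from camera to world coordinates). Camera axes: x right, y up, looking along -z (the intrinsics and any distortion apply to the point x, -y, -z); pixel columns grow to the right and rows downward; lengths in m; the calibration is good to about 2 mm. A picture is of the moment at which its call begins. camera_params takes no time and is no camera call.
- job_done(): hands the job in; it is judged then, once.
Trained networks look in the newest picture that a camera, given by its name, has taken for a name from the list of things; names that differ only in an ending like _2 or _b are one class to them, and where a whole thing is asked for, a point or a joint stands for the part that bears it (a point fixed in the world has none). Each returns a list of dicts, best first, with "p" (0 to 1); they miss things now and then, are a little off and sometimes report something else, mostly with a low value. They report only what shows in the picture. A call takes as long as a camera call. They do not tell look-alikes from the thing itself.
- models.regions_of(camera, label): "mask" (420x560 bool, what is visible of it) and "pixel" ([column, row] in pixels, amid what is visible of it).
The state is a dict: "time": time; "joint_pos": joint angles; "joint_vel": joint speeds; "joint_efforts": joint torques, N m; "tool_pos": TCP position; "tool_rot": TCP orientation; "contact_force": force on the tool from outside, world axes, zero at the start; "ft_torque": the same for the moment, N m; "gripper_width": opening from 0.0 (shut) to 1.0 (fully open); "grasp_force": force on a finger pad.
Only numpy, scipy, OpenCV 4.12 (cv2) and the standard library are available. Lean on these libraries where they do the work, as an engineer would, in place of code of your own. Each camera call takes 0.05 s, during which the arm holds its last target. There are 200 camera calls.

TASK

The glue under the heatsink has cured, so unload the bonding jig from the top down: set the small ring weight in the small round saucer, then the large ring weight in the large saucer, then the pressure plate flat in its square tray with the stem up. Last, set the circuit board on the grey carrier, heatsink up and either way round, so that all four corner holes drop over the carrier's four posts and it lies fully down. Set everything down gently, no dropping, never let a weight touch the board, and leave the flux bottle and the solder reel standing where they are.

Things in the scene. Friction and masses are not known exactly. Their poses are not given: they have to be found in the camera images.
- weight_small: the smaller of two plain brass ring weights, on top of the stack, threaded on the pressure plate's stem: outside diameter 40 mm, through hole 18 mm, 20 mm tall, 0.17 kg. Origin at the centre of its underside, z up along its axis.
- weight_large: the larger plain brass ring weight, under the small one on the same stem: outside diameter 60 mm, through hole 18 mm, 20 mm tall, 0.43 kg. Origin at the centre of its underside, z up along its axis.
- press_plate: aluminium pressure plate, 72 x 72 x 8 mm, lying on the heatsink at the start, rubber-faced underneath. From the middle of its top a smooth steel stem, 12 mm diameter, rises 48 mm (8 to 56 mm above the origin), through both weights and 8 mm beyond. 0.16 kg. Origin at the centre of its underside, z up along the stem, x and y parallel to its edges.
- board: green board 130 (x) x 90 (y) x 3 mm, 0.18 kg; bonded on its middle a heatsink 50 x 50 mm, 3 to 25 mm above the origin, gripped by its y faces (bare board beside them; parts 15 mm high only near the x ends). 9 mm holes at x +-55, y +-35 mm. Starts on the fixed steel jig, 24 mm up, 5 mm pins reaching 2.5 mm up through the holes: lift straight. Origin: centre of the underside, z up.
- saucer_small: small round grey saucer, place of the small weight: outside diameter 62 mm, inside 56 mm, floor 4 mm and rim 8 mm above the table. Fixed. Origin at the centre of its underside, z up.
- saucer_large: large round grey saucer, place of the large weight: outside diameter 86 mm, inside 80 mm, floor 4 mm and rim 8 mm above the table. Fixed. Origin at the centre of its underside, z up.
- plate_tray: square grey tray, place of the pressure plate: outside 100 x 100 mm, inside 92 x 92 mm, floor 4 mm and rim 12 mm above the table. Fixed. Origin at the centre of its underside, z up, x and y parallel to its edges.
- carrier: grey board carrier: plate 150 (x) x 110 (y) x 8 mm with four posts at x +-55, y +-35 mm: a 14 mm shoulder, its top 20 mm above the origin, where the board's underside comes to lie, and on it a 5 mm pin, straight to 27.5 mm, then tapering to a point at 36.5 mm. Fixed. Origin at the centre of the plate's underside, z up.
- flux_bottle: loose upright flux bottle with black cap, 38 mm diameter, 95 mm tall: leave it. Origin at the centre of its underside.
- solder_reel: loose reel of solder standing on its flange, 60 mm diameter, 40 mm tall: leave it. Origin at the centre of its underside.
Mind the look-alikes: they are no part of the job. What is shaped like the carrier but blue is not meant.

How it is judged:
On the way, in this order (a step that is already met when the one before it is completed fails the run):
1. the small weight lies in the small saucer (horizontal distance between weight_small and saucer_small below 0.011 m and z of weight_small in the frame of saucer_small between 0.001 and 0.007 m and angle between weight_small's own z axis and vertical below 0.1 rad), for 0.2 s.
2. the large weight lies in the large saucer (horizontal distance between weight_large and saucer_large below 0.013 m and z of weight_large in the frame of saucer_large between 0.001 and 0.007 m and angle between weight_large's own z axis and vertical below 0.1 rad), for 0.2 s.
3. the pressure plate lies in its square tray, stem up (horizontal distance between press_plate and plate_tray below 0.016 m and z of press_plate in the frame of plate_tray between 0.001 and 0.007 m and angle between press_plate's own z axis and vertical below 0.06 rad), for 0.2 s.
4. the board is down on the carrier, all four posts through its holes (horizontal distance between board and carrier below 0.004 m and angle between the x axis of board and the x axis of carrier, either way round below 0.08 rad and z of board in the frame of carrier between 0.017 and 0.022 m and angle between board's own z axis and vertical below 0.03 rad), for 0.2 s.
At the end, for the whole second after the job is handed in: Small weight flat on the small saucer's floor (centres within 11 mm), large one in the large (13 mm), plate flat in its tray, stem up (16 mm), board heatsink up, within 2 mm of all four carrier shoulders (centres 4 mm, sides 0.08 rad, either way round); all released, at rest (all of step 1 and all of step 2 and all of step 3 and all of step 4 and linear speed of each of weight_small, weight_large, press_plate, board below 0.02 m/s and angular speed of each of weight_small, weight_large, press_plate, board below 0.2 rad/s); the robot touches nothing.
It fails at once if a weight touches the board or its heatsink (contact force between any of weight_small, weight_large and board above 0.5 N).
It fails at once if the flux bottle or the solder reel is knocked over or moved by more than 20 mm (distance of any of flux_bottle, solder_reel from where it was at the start of the episode above 0.02 m or angle between any of flux_bottle, solder_reel's own z axis and vertical above 0.4 rad).
It fails at once if a thing is dropped into its place: it arrives at more than 0.5 m/s (a fall of about 13 mm) ((horizontal distance between weight_small and saucer_small below 0.05 m and z of weight_small in the frame of saucer_small below 0.014 m and linear speed of weight_small above 0.5 m/s) or (horizontal distance between weight_large and saucer_large below 0.05 m and z of weight_large in the frame of saucer_large below 0.014 m and linear speed of weight_large above 0.5 m/s) or (horizontal distance between press_plate and plate_tray below 0.05 m and z of press_plate in the frame of plate_tray below 0.014 m and linear speed of press_plate above 0.5 m/s) or (horizontal distance between board and carrier below 0.05 m and z of board in the frame of carrier below 0.03 m and linear speed of board above 0.5 m/s)).
It also fails if it takes over 109 s, if anything falls off the work surface, if the arm or the gripper's body presses on something with over 40 N, if the wrist force passes 120 N, or if a joint passes its speed limit or range.

## Working session

There is one attempt and no reset: what is moved stays moved. The work goes in short steps, Python scripts to look and compute and a tool call to move; the robot and the scene stay as the last step left them, time stands still between calls to the robot, and variables do not carry over. Pictures are saved under pics/ and viewed, at most 14 in all, crops included, and the job is handed in when it is done.

Besides the shell and the picture viewer there is one more tool, called after "Call:" as name(argument=value, ...) on one line, values as JSON. servo_tool: Moves the arm, as the interface text tells. Its arguments: {"type":"object","properties":{"motion":{"type":"array","items":{"type":"number","minimum":-1,"maximum":1}}},"required":["motion"]}

```bash
mkdir -p pics; ls
python3 - <<'E'
from plant import manip, eyes, models
import cv2,numpy as np
for n in("top","side"):
    p,d=eyes.grab_frame(n); cv2.imwrite(f"pics/{n}0.png",p[...,::-1]); np.save(f"{n}0.npy",d)
    c=eyes.camera_params(n);print(n,c)
print(manip.state(), manip.grasp_offset)
E
```

```text
pics
top {'fov_y': 51.3115538633566, 'cx': 280.5870895670055, 'cy': 215.47425144355427, 'pose': array([[ 0.01105637,  0.99899758, -0.04337725,  0.37682125],
       [-0.99945847,  0.00969613, -0.03144446, -0.01825254],
       [-0.03099234,  0.04370142,  0.9985638 ,  1.12022835],
       [ 0.        ,  0.        ,  0.        ,  1.        ]])}
side {'fov_y': 51.63679840421641, 'cx': 277.3413799198886, 'cy': 210.16901090680173, 'pose': array([[ 0.89849713,  0.33481099, -0.28390934,  0.12875435],
       [-0.43855447,  0.71307304, -0.54698886, -0.56714865],
       [ 0.01931021,  0.61597763,  0.78752694,  0.88999235],
       [ 0.        ,  0.        ,  0.        ,  1.        ]])}
{'time': 0.1, 'joint_pos': array([ 1.11197828e+00,  5.32855549e-02,  1.61414740e+00, -4.31363446e-05,
        1.47601861e+00, -1.19029160e-01]), 'joint_vel': array([-0.00254357, -0.00250457, -0.00396113,  0.00117268,  0.00110487,
        0.00235638]), 'joint_efforts': array([ 1.59613438e-05, -3.94904137e+01, -3.71361852e+01, -1.02973577e-04,
        3.91925001e-03,  2.04844679e-05]), 'tool_pos': array([0.20808078, 0.58874465, 0.2301948 ]), 'tool_rot': array([-2.44241467e-04,  1.69076210e-01,  9.85602542e-01, -8.97047770e-04]), 'contact_force': array([ 0.54031388, -0.13995862,  1.49599836]), 'ft_torque': array([-0.04650836, -0.00648478,  0.0028519 ]), 'grasp_force': 0.0, 'gripper_width': 0.9962663852023693} 0.0187
```

View pics/top0.png

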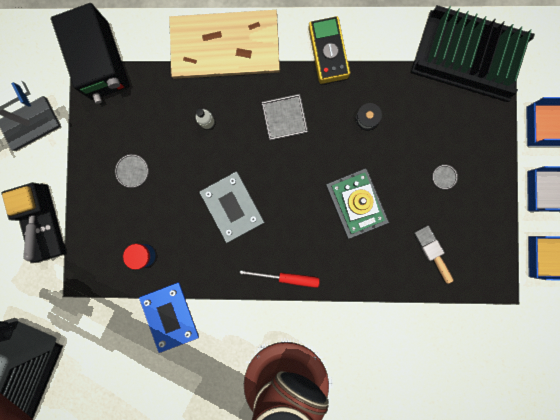

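View pics/side0.png

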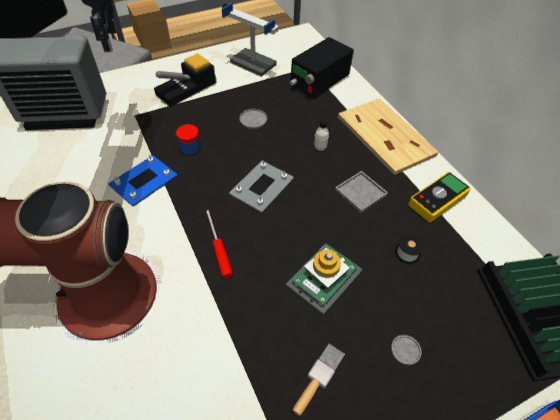

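```bash
cat > h.py <<'E'
from plant import manip, eyes, models, job_done
import cv2,numpy as np
def cloud(n,d):
    c=eyes.camera_params(n);H,W=d.shape;f=H/2/np.tan(np.radians(c["fov_y"]/2))
    u,v=np.meshgrid(np.arange(W),np.arange(H))
    P=np.stack([(u-c["cx"])/f*d,-(v-c["cy"])/f*d,-d],-1)
    return P@c["pose"][:3,:3].T+c["pose"][:3,3]
def grab(n):
    p,d=eyes.grab_frame(n); return p,d,cloud(n,d)
def proj(n,X):
    c=eyes.camera_params(n);f=210/np.tan(np.radians(c["fov_y"]/2))
    q=(np.atleast_2d(X)-c["pose"][:3,3])@c["pose"][:3,:3]
    return np.c_[c["cx"]-f*q[:,0]/q[:,2],c["cy"]+f*q[:,1]/q[:,2]]
def ray(n,uv,z):
    c=eyes.camera_params(n);f=210/np.tan(np.radians(c["fov_y"]/2))
    uv=np.atleast_2d(uv);r=np.c_[(uv[:,0]-c["cx"])/f,-(uv[:,1]-c["cy"])/f,-np.ones(len(uv))]@c["pose"][:3,:3].T
    o=c["pose"][:3,3];return o+r*((z-o[2])/r[:,2])[:,None]
E
python3 - <<'E'
from h import *
for n in("top","side"):
    p,d,X=grab(n)
    z=X[...,2]
    mat=(p.max(-1)<45)&(np.abs(z)<.02)&(d>0)
    print(n,"mat z",np.median(z[mat]),z[mat].std())
    for l in["weight_small","weight_large","press_plate","board","saucer_small","saucer_large","plate_tray","carrier","flux_bottle","solder_reel"]:
        for r in models.regions_of(n,l)[:3]:
            if r["p"]<.3: continue
            m=r["mask"];Q=X[m&(d>0)]
            c=cv2.findContours(m.astype(np.uint8),0,1)[0];c=max(c,key=cv2.contourArea).astype(np.float32)
            zt={"saucer_small":.008,"saucer_large":.008,"plate_tray":.012,"carrier":.008,"board":.027}.get(l,np.percentile(Q[:,2],90))
            w=ray(n,c[:,0],zt)[:,:2].astype(np.float32)
            R=cv2.minAreaRect(w*1000)
            print(l,round(r["p"],2),r["pixel"],"zpct",np.round(np.percentile(Q[:,2],[5,50,95])*1000,1),"rect",np.round(R[0],1),np.round(R[1],1),round(R[2],1))
E
```

```text
top mat z 0.001409623221315437 0.002901123630433537
weight_small 0.55 [357.0, 199.7] zpct [ 88.   97.4 100.5] rect [ 456.7 -174.1] [37.3 39.4] 0.5
board 0.73 [358.1, 220.3] zpct [22.6 28.2 42.9] rect [ 459.6 -176.5] [134.6  94.1] 22.0
board 0.34 [364.9, 199.6] zpct [ 93.8  97.6 100.5] rect [ 462.4 -186.5] [38.6 42.4] 45.6
saucer_small 0.77 [444.3, 178.0] zpct [ 2.3  5.9 10.5] rect [ 527.8 -395.4] [58.4 60.2] 0.3
saucer_small 0.63 [357.7, 201.0] zpct [53.4 58.  87.9] rect [ 462.  -183.1] [75.1 76.9] 18.2
saucer_large 0.84 [128.7, 172.7] zpct [1.5 5.1 9.6] rect [538.1 404.4] [84.8 82.1] 64.5
plate_tray 0.73 [281.9, 116.1] zpct [ 1.4  5.5 13.8] rect [678.1  10. ] [106.4 100.3] 12.5
carrier 0.75 [233.2, 208.9] zpct [ 5.1  8.8 13.7] rect [446.4 143.1] [152.2 113.7] 30.1
carrier 0.61 [170.3, 317.1] zpct [ 5.7  9.6 14.8] rect [163.9 298.9] [151.6 114.1] 22.0
flux_bottle 0.71 [204.6, 116.4] zpct [ 5.1 62.4 95.8] rect [652.4 199.4] [54.9 37.1] 45.4
flux_bottle 0.65 [283.1, 116.4] zpct [ 1.5  5.5 13.7] rect [678.2   9.7] [102.2 100. ] 12.2
flux_bottle 0.38 [353.4, 204.1] zpct [71.5 77.9 81.3] 
[... 836 characters left out ...]
9.8, 119.1] zpct [0.6 3.8 7.7] rect [536.6 401. ] [89.2 80.4] 65.2
saucer_large 0.51 [323.5, 136.5] zpct [ 6.4 50.8 93.9] rect [693.  247.4] [134.9  39.8] 56.1
plate_tray 0.82 [360.0, 192.1] zpct [ 1.3  4.6 11.9] rect [675.9   6.2] [106.7 104.6] 12.6
carrier 0.83 [264.7, 190.9] zpct [ 1.7  7.4 15.5] rect [447.  138.7] [156.8 117.5] 29.6
carrier 0.81 [144.9, 182.5] zpct [ 4.   7.9 17.2] rect [163.7 296.2] [151.5 118.8] 21.6
carrier 0.51 [320.9, 284.2] zpct [21.5 27.  39.1] rect [ 464.6 -166.2] [138.9  96.9] 21.2
flux_bottle 0.66 [323.4, 138.4] zpct [ 6.2 50.7 93.8] rect [641.2 173.2] [122.1  36.2] 56.1
solder_reel 0.91 [411.9, 247.6] zpct [ 1.5 38.8 42. ] rect [ 665.3 -210.4] [87.9 57.3] 31.8
```

```bash
cat >> h.py <<'E'
def face(X,d,c,r,z0,z1):
    m=(d>0)&(np.hypot(X[...,0]-c[0],X[...,1]-c[1])<r)&(X[...,2]>z0)&(X[...,2]<z1)
    Q=X[m]; R=cv2.minAreaRect((Q[:,:2]*1000).astype(np.float32)); C=cv2.minEnclosingCircle((Q[:,:2]*1000).astype(np.float32))
    return len(Q),np.round(Q.mean(0)*1000,1),"rect",np.round(R[0],1),np.round(R[1],1),round(R[2],1),"circ",np.round(C[0],1),round(C[1],1)
def go(x,y,z,yaw,s=None):
    """world mm and yaw (deg) of tool y -> motion units from present pose"""
    s=s or manip.state();w,a,b,c=s["tool_rot"];p=s["tool_pos"]*1000
    from scipy.spatial.transform import Rotation as Ro
    R=Ro.from_quat([a,b,c,w]).as_matrix();cur=np.degrees(np.arctan2(R[1,1],R[0,1]))
    dl=R.T@(np.array([x,y,z])-p);return "shift",np.round(dl/120,3),"turn",round(-((yaw-cur+180)%360-180)/45,3),"cur",np.round(p,1),round(cur,1)
E
python3 - <<'E'
from h import *
for n in("top","side"):
    d=np.load(n+"0.npy");X=cloud(n,d);c=(.458,-.177)
    for a,(r,z0,z1) in dict(stem=(.03,.1015,.11),small=(.04,.088,.101),large=(.05,.070,.082),plate=(.07,.0535,.061),board=(.1,.0235,.031)).items(): print(n,a,face(X,d,c,r,z0,z1))
    print("reel",face(X,d,(.668,-.2),.05,.034,.05)); print("flux",face(X,d,(.64,.185),.05,.088,.11))
E
```

```text
top stem (27, array([ 459.1, -176.3,  104.7]), 'rect', array([ 457.1, -175.5]), array([16.3, 31. ]), 45.7, 'circ', array([ 461.1, -171.4]), 15.7)
top small (187, array([ 456.9, -175.2,   97.1]), 'rect', array([ 456.9, -175.3]), array([38.3, 37.7]), 67.0, 'circ', array([ 457.1, -176.1]), 20.3)
top large (261, array([ 456. , -171.9,   77.5]), 'rect', array([ 457.3, -175.1]), array([58.3, 58.1]), 58.8, 'circ', array([ 457.5, -175. ]), 29.9)
top plate (362, array([ 456.9, -175.4,   57.6]), 'rect', array([ 458. , -176.8]), array([71.9, 72.3]), 17.3, 'circ', array([ 457.5, -177. ]), 49.8)
top board (790, array([ 458.6, -170. ,   27.7]), 'rect', array([ 458.5, -175.8]), array([130.1,  90.5]), 22.5, 'circ', array([ 458.6, -175.8]), 77.9)
reel (455, array([ 676.6, -201.6,   40.8]), 'rect', array([ 676.6, -202.4]), array([57.4, 59.1]), 89.3, 'circ', array([ 677.1, -201.8]), 30.1)
flux (54, array([666. , 210.6,  95.2]), 'rect', array([665.9, 210.8]), array([18.3, 16.9]), 45.4, 'circ', array([667.2, 210.4]), 10.0)
side stem (24, array([ 457.7, -178.4,  104.4]), 'rect', array([ 457.7, -177.3]), a
[... 236 characters left out ...]
450.4, -185.6,   76.3]), 'rect', array([ 455. , -179.9]), array([52.7, 58.2]), 53.4, 'circ', array([ 457.3, -177.3]), 30.1)
side plate (349, array([ 450. , -191.8,   56.8]), 'rect', array([ 458.1, -178.3]), array([73.1, 72.5]), 16.7, 'circ', array([ 457.7, -178.3]), 49.8)
side board (836, array([ 447. , -191.7,   26.6]), 'rect', array([ 459.3, -177. ]), array([131.7,  90.6]), 22.8, 'circ', array([ 458.6, -177. ]), 78.3)
reel (431, array([ 676.5, -203. ,   39.7]), 'rect', array([ 677.2, -202.3]), array([58.9, 59.1]), 6.8, 'circ', array([ 677.7, -202.3]), 30.9)
flux (36, array([666. , 209. ,  93.2]), 'rect', array([666.5, 210.4]), array([18.7, 16.6]), 61.0, 'circ', array([666.3, 210. ]), 10.1)
```

Call:
servo_tool(motion=[1,-0.84,-0.825,0.125,0,1,-0.84,-0.825,0.125,0,1,-0.84,-0.825,0.125,0])

```text
time: 1.58
tool_pos: [0.2711, 0.4599, 0.2155]
tool_rot: [-0.0, 0.17, 0.985, -0.001]
contact_force: [-0.6, 1.2, -0.1]
gripper_width: 1.001
grasp_force: 0.0
```

Call:
servo_tool(motion=[1,-0.84,-0.825,0.125,0,1,-0.84,-0.825,0.125,0,1,-0.84,-0.825,0.125,0])

```text
time: 1.95
tool_pos: [0.3333, 0.3336, 0.2012]
tool_rot: [0.0, 0.171, 0.985, 0.0]
contact_force: [0.4, -0.2, -0.4]
gripper_width: 1.002
grasp_force: 0.0
```

Call:
servo_tool(motion=[1,-0.84,-0.825,0.125,0,1,-0.84,-0.825,0.125,0,1,-0.84,-0.825,0.125,0])

```text
time: 2.33
tool_pos: [0.3956, 0.2069, 0.1865]
tool_rot: [0.0, 0.171, 0.985, 0.0]
contact_force: [-0.4, 0.6, -0.1]
gripper_width: 0.999
grasp_force: 0.0
```

Call:
servo_tool(motion=[1,-0.525,-0.94,0.125,0,1,-0.525,-0.94,0.125,0,1,-0.525,-0.94,0.125,0])

```text
time: 2.7
tool_pos: [0.4169, 0.0789, 0.1713]
tool_rot: [0.0, 0.172, 0.985, 0.0]
contact_force: [0.6, 0.3, 0.2]
gripper_width: 1.003
grasp_force: 0.0
```

Call:
servo_tool(motion=[1,-0.525,-0.94,0.125,0,1,-0.525,-0.94,0.125,0,1,-0.525,-0.94,0.125,0])

```text
time: 3.08
tool_pos: [0.4389, -0.0478, 0.1565]
tool_rot: [0.0, 0.171, 0.985, 0.0]
contact_force: [-0.6, 0.5, -0.7]
gripper_width: 1.0
grasp_force: 0.0
```

Call:
servo_tool(motion=[1,-0.525,-0.94,0.125,0,1,-0.525,-0.94,0.125,-0.3,1,-0.525,-0.94,0.125,-0.5,1,-0.525,-0.94,0.125,-0.7,1,-0.525,-0.94,0.125,-0.93])

```text
time: 3.7
tool_pos: [0.4611, -0.1718, 0.1416]
tool_rot: [0.0, -0.198, 0.98, 0.0]
contact_force: [0.5, -1.1, 0.3]
gripper_width: 1.0
grasp_force: 0.0
```

Run:
```python
from h import *
print(go(457,-176.3,80,112.5))
for n in("top","side"):
    d=np.load(n+"0.npy");X=cloud(n,d)
    print("ss",face(X,d,(.5275,-.397),.05,.006,.015));print("sl",face(X,d,(.537,.403),.06,.006,.015))
    print("tray",face(X,d,(.677,.008),.085,.009,.02));print("car",face(X,d,(.4465,.141),.11,.0055,.012))
```

```text
('shift', array([ 0.047, -0.022,  0.513]), 'turn', np.float64(0.008), 'cur', array([ 461.1, -171.8,  141.6]), np.float64(112.9))
ss (252, array([ 528.6, -396.7,    8. ]), 'rect', array([ 535.7, -395.2]), array([76.5, 73.1]), 37.5, 'circ', array([ 533.4, -391.1]), 43.1)
sl (331, array([536.5, 405.1,   7.7]), 'rect', array([540.9, 399.4]), array([93.1, 97.1]), 9.6, 'circ', array([535.5, 399. ]), 54.0)
tray (283, array([678.3,   8.7,  12.1]), 'rect', array([678.8,  10.3]), array([101.4,  99.9]), 12.5, 'circ', array([678.7,  10.2]), 69.6)
car (2163, array([446.2, 143.3,   8.7]), 'rect', array([452.9, 139.3]), array([206.3, 200.7]), 49.0, 'circ', array([447. , 143.1]), 107.7)
ss (172, array([ 529.4, -399.6,    7.5]), 'rect', array([ 528.1, -397.2]), array([60.8, 60. ]), 77.5, 'circ', array([ 527.8, -397.2]), 31.3)
sl (84, array([538.5, 403.5,   7.4]), 'rect', array([537.7, 403.5]), array([86.6, 80.4]), 66.4, 'circ', array([538.8, 402.1]), 44.8)
tray (208, array([677.5,   6.6,  11.3]), 'rect', array([679.3,   8.7]), array([103.6, 101.5]), 12.9, 'circ', array([678.7,  11.1]), 70.3)
car (1395, array([444.4, 138.7,   7.9]), 'rect', array([457.1, 147.3]), array([178.1, 110.6]), 29.9, 'circ', array([454.4, 146.1]), 98.7)
```

Call:
servo_tool(motion=[1,0.047,-0.022,0.25,0,1,0.047,-0.022,0.5,0,1,0.047,-0.022,0.513,0,1,0.047,-0.022,0.513,0])

```text
time: 4.2
tool_pos: [0.4568, -0.1774, 0.0808]
tool_rot: [0.001, -0.195, 0.981, -0.0]
contact_force: [0.5, 0.4, 0.5]
gripper_width: 1.002
grasp_force: 0.0
```

Call:
servo_tool(motion=[-1,0,0,0,0,-1,0,0,0,0,-1,0,0,0,0,-1,0,0,0,0,-1,0,0,0,0])

```text
time: 4.82
tool_pos: [0.4564, -0.1785, 0.0812]
tool_rot: [0.001, -0.194, 0.981, -0.0]
contact_force: [-1.0, 1.3, 6.5]
gripper_width: 0.443
grasp_force: 59.8
```

Call:
servo_tool(motion=[-1,0,0,0,0,-1,0,0,0,0])

```text
time: 5.08
tool_pos: [0.4564, -0.1785, 0.0812]
tool_rot: [0.001, -0.194, 0.981, -0.0]
contact_force: [-0.3, 1.0, 5.7]
gripper_width: 0.444
grasp_force: 59.8
```

Call:
servo_tool(motion=[-1,0,0,-0.04,0,-1,0,0,-0.12,0,-1,0,0,-0.25,0,-1,0,0,-0.4,0,-1,0,0,-0.5,0])

```text
time: 5.7
tool_pos: [0.4563, -0.1786, 0.1419]
tool_rot: [0.001, -0.194, 0.981, -0.001]
contact_force: [0.1, 0.2, -2.1]
gripper_width: 0.445
grasp_force: 60.3
```

Run:
```python
from h import *
s=manip.state();print(s["contact_force"],s["gripper_width"],go(528,-396.5,60,112.5))
p,d,X=grab("side"); cv2.imwrite("pics/s1.png",cv2.resize(p[150:350,220:440,::-1],None,fx=3,fy=3,interpolation=2)[:600])
print("small",face(X,d,(.457,-.177),.03,.13,.16))
```

```text
[ 0.08756233  0.24846894 -2.0692228 ] 0.4446708246238835 ('shift', array([ 0.14 , -1.905,  0.686]), 'turn', np.float64(-0.003), 'cur', array([ 456.3, -178.6,  141.9]), np.float64(112.4))
small (289, array([ 452. , -179.9,  153.1]), 'rect', array([ 450.3, -180.8]), array([45.8, 38.3]), 72.5, 'circ', array([ 449.6, -180. ]), 28.0)
```

View pics/s1.png

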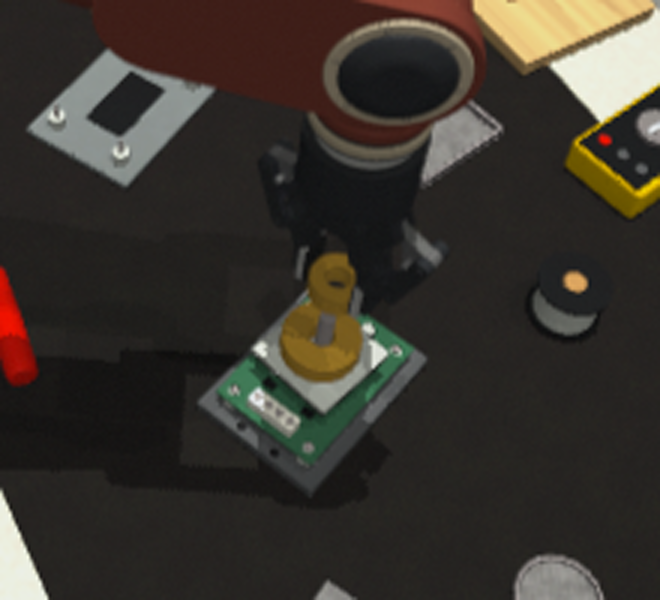

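Call:
servo_tool(motion=[-1,0.03,-0.4,0,0,-1,0.07,-0.9,0,0,-1,0.07,-0.95,0,0])

```text
time: 6.12
tool_pos: [0.4918, -0.2898, 0.1399]
tool_rot: [0.0, -0.193, 0.981, -0.0]
contact_force: [-0.4, 0.4, -0.8]
gripper_width: 0.442
grasp_force: 60.7
```

Call:
servo_tool(motion=[-1,0.03,-0.4,0.1,0,-1,0.07,-0.9,0.4,0,-1,0.07,-0.95,0.7,0,-1,0.07,-0.955,0.8,0,-1,0.07,-0.955,0.8,0])

```text
time: 6.75
tool_pos: [0.5265, -0.3943, 0.0428]
tool_rot: [-0.001, -0.194, 0.981, 0.001]
contact_force: [-0.4, -1.0, -1.7]
gripper_width: 0.442
grasp_force: 60.9
```

Run:
```python
from h import *
print(go(528,-396.5,9,112.5))
for n in ("top","side"):
    p,d,X=grab(n); cv2.imwrite(f"pics/{n}2.png",p[...,::-1])
    print(n,"small",face(X,d,(.528,-.396),.035,.045,.075))
```

```text
('shift', array([-0.005, -0.022,  0.282]), 'turn', np.float64(-0.002), 'cur', array([ 526.5, -394.3,   42.8]), np.float64(112.4))
top small (15, array([ 538.7, -379.2,   54.7]), 'rect', array([ 538.9, -379. ]), array([ 3.3, 15.2]), 45.4, 'circ', array([ 538. , -379.9]), 7.6)
side small (402, array([ 525.5, -397.4,   58.9]), 'rect', array([ 522. , -396.9]), array([45.9, 51.2]), 61.9, 'circ', array([ 520.7, -399.2]), 32.3)
```

Call:
servo_tool(motion=[-1,-0.005,-0.022,0.1,0,-1,-0.005,-0.022,0.18,0,-1,-0.005,-0.022,0.23,0,-1,-0.005,-0.022,0.255,0,-1,-0.005,-0.022,0.265,0])

```text
time: 7.48
tool_pos: [0.5286, -0.3981, 0.0116]
tool_rot: [-0.0, -0.194, 0.981, 0.0]
contact_force: [-0.5, 0.8, -2.0]
gripper_width: 0.437
grasp_force: 60.9
```

Call:
servo_tool(motion=[-1,0,0,0.008,0,-1,0,0,0.016,0,-1,0,0,0.016,0])

```text
time: 7.85
tool_pos: [0.5287, -0.3982, 0.0101]
tool_rot: [0.0, -0.194, 0.981, -0.0]
contact_force: [0.2, 0.5, -1.6]
gripper_width: 0.441
grasp_force: 60.9
```

Call:
servo_tool(motion=[-1,0,0,0.008,0,-1,0,0,0.016,0,-1,0,0,0.016,0])

```text
time: 8.22
tool_pos: [0.5287, -0.3983, 0.0083]
tool_rot: [0.0, -0.194, 0.981, -0.0]
contact_force: [-0.3, 0.0, 0.4]
gripper_width: 0.438
grasp_force: 61.0
```

Call:
servo_tool(motion=[-1,0,0,0.006,0,-1,0,0,0.012,0,-1,0,0,0.012,0])

```text
time: 8.6
tool_pos: [0.5289, -0.3984, 0.0082]
tool_rot: [-0.0, -0.194, 0.981, 0.0]
contact_force: [-3.6, 4.1, 7.9]
gripper_width: 0.44
grasp_force: 61.7
```

Call:
servo_tool(motion=[0.4,0,0,0,0,0.4,0,0,0,0,0.4,0,0,0,0])

```text
time: 8.98
tool_pos: [0.5286, -0.3982, 0.0064]
tool_rot: [-0.0, -0.194, 0.981, 0.0]
contact_force: [-0.1, -0.1, 0.4]
gripper_width: 0.698
grasp_force: 0.0
```

Call:
servo_tool(motion=[1,0,0,-0.1,0,1,0,0,-0.4,0,1,0,0,-0.8,0,1,0,0,-0.95,0])

```text
time: 9.48
tool_pos: [0.5304, -0.3998, 0.1257]
tool_rot: [0.002, -0.194, 0.981, -0.003]
contact_force: [0.1, -1.0, 0.1]
gripper_width: 1.007
grasp_force: 0.0
```

Run:
```python
from h import *
p,d,X=grab("side"); cv2.imwrite("pics/s3.png",p[...,::-1])
print("small",face(X,d,(.528,-.396),.028,.019,.029))
print("large",face(X,d,(.457,-.177),.05,.070,.082))
print(go(457.3,-176.3,140,112.5))
```

```text
small (249, array([ 530.3, -399.6,   23.5]), 'rect', array([ 530.7, -399.8]), array([38.2, 38.8]), 60.1, 'circ', array([ 531.2, -399.8]), 20.3)
large (473, array([ 455.6, -179.1,   76.2]), 'rect', array([ 457.2, -177.5]), array([60.4, 57.2]), 61.9, 'circ', array([ 457. , -176.8]), 30.8)
('shift', array([-0.144,  1.957, -0.124]), 'turn', np.float64(-0.003), 'cur', array([ 530.8, -400.1,  126.8]), np.float64(112.4))
```

Call:
servo_tool(motion=[1,-0.075,0.5,0,0,1,-0.075,0.967,0,0,1,-0.075,0.967,0,0])

```text
time: 9.9
tool_pos: [0.49, -0.2832, 0.1172]
tool_rot: [-0.002, -0.195, 0.981, 0.003]
contact_force: [-0.4, -0.9, 0.4]
gripper_width: 0.999
grasp_force: 0.0
```

Call:
servo_tool(motion=[1,-0.075,0.5,0,0,1,-0.075,0.967,0,0,1,-0.075,0.967,0,0,1,-0.075,0.967,0,0,1,-0.075,0.967,0,0])

```text
time: 10.52
tool_pos: [0.4577, -0.1781, 0.121]
tool_rot: [0.0, -0.193, 0.981, -0.0]
contact_force: [-0.5, -0.9, -0.3]
gripper_width: 1.001
grasp_force: 0.0
```

Run:
```python
from h import *
print(go(457.2,-176.8,60,112.5))
```

```text
('shift', array([-0.   ,  0.012,  0.508]), 'turn', np.float64(-0.004), 'cur', array([ 457.7, -178.1,  121. ]), np.float64(112.3))
```

Call:
servo_tool(motion=[1,0,0.012,0.2,0,1,0,0.012,0.4,0,1,0,0.012,0.48,0,1,0,0.012,0.508,0,1,0,0.012,0.508,0])

```text
time: 11.15
tool_pos: [0.4569, -0.1759, 0.0603]
tool_rot: [0.0, -0.194, 0.981, -0.0]
contact_force: [0.1, 0.4, 0.5]
gripper_width: 1.001
grasp_force: 0.0
```

Call:
servo_tool(motion=[-1,0,0,0,0,-1,0,0,0,0,-1,0,0,0,0,-1,0,0,0,0,-1,0,0,0,0])

```text
time: 11.78
tool_pos: [0.4572, -0.1757, 0.0615]
tool_rot: [0.001, -0.194, 0.981, -0.001]
contact_force: [-1.8, 1.1, 5.9]
gripper_width: 0.68
grasp_force: 62.6
```

Call:
servo_tool(motion=[-1,0,0,-0.03,0,-1,0,0,-0.1,0,-1,0,0,-0.2,0,-1,0,0,-0.32,0,-1,0,0,-0.45,0])

```text
time: 12.4
tool_pos: [0.4565, -0.1755, 0.115]
tool_rot: [0.0, -0.194, 0.981, -0.0]
contact_force: [-0.1, 0.4, -3.8]
gripper_width: 0.677
grasp_force: 64.9
```

Call:
servo_tool(motion=[-1,0,0,-0.15,0,-1,0,0,-0.25,0,-1,0,0,-0.3,0,-1,0,0,-0.3,0])

```text
time: 12.9
tool_pos: [0.4566, -0.1755, 0.1501]
tool_rot: [0.0, -0.194, 0.981, -0.0]
contact_force: [-0.1, -0.5, -3.5]
gripper_width: 0.677
grasp_force: 64.9
```

Run:
```python
from h import *
print(go(537.8,402.5,145,112.5))
p,d,X=grab("side"); cv2.imwrite("pics/s4.png",cv2.resize(p[150:350,220:440,::-1],None,fx=3,fy=3,interpolation=2)[:600])
print("plate",face(X,d,(.457,-.177),.06,.053,.061))
```

```text
('shift', array([-2.46 ,  4.196,  0.041]), 'turn', np.float64(-0.003), 'cur', array([ 456.6, -175.5,  150.1]), np.float64(112.4))
plate (804, array([ 454.7, -183.1,   56.5]), 'rect', array([ 457.2, -178.2]), array([73.8, 72.9]), 18.2, 'circ', array([ 457.9, -178.1]), 49.9)
```

View pics/s4.png

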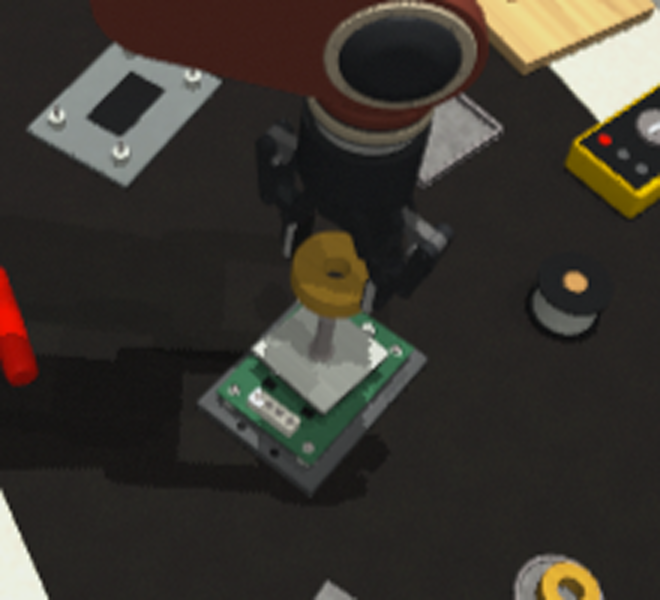

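Call:
servo_tool(motion=[-1,-0.2,0.34,0,0,-1,-0.45,0.77,0,0,-1,-0.492,0.84,0,0])

```text
time: 13.32
tool_pos: [0.472, -0.0568, 0.1485]
tool_rot: [-0.001, -0.196, 0.981, 0.001]
contact_force: [-0.6, -0.3, -4.1]
gripper_width: 0.674
grasp_force: 65.4
```

Call:
servo_tool(motion=[-1,-0.25,0.42,0,0,-1,-0.492,0.84,0,0])

```text
time: 13.58
tool_pos: [0.4889, 0.0566, 0.1492]
tool_rot: [-0.0, -0.193, 0.981, -0.0]
contact_force: [0.7, -0.4, -4.7]
gripper_width: 0.674
grasp_force: 65.7
```

Call:
servo_tool(motion=[-1,-0.25,0.42,0,0,-1,-0.492,0.84,0,0])

```text
time: 13.82
tool_pos: [0.5051, 0.1728, 0.1491]
tool_rot: [-0.0, -0.194, 0.981, -0.0]
contact_force: [0.6, -0.4, -4.0]
gripper_width: 0.676
grasp_force: 65.7
```

Call:
servo_tool(motion=[-1,-0.25,0.42,0,0,-1,-0.492,0.84,0,0])

```text
time: 14.08
tool_pos: [0.5215, 0.2885, 0.1488]
tool_rot: [-0.0, -0.194, 0.981, -0.0]
contact_force: [1.3, -1.2, -3.8]
gripper_width: 0.674
grasp_force: 65.7
```

Call:
servo_tool(motion=[-1,-0.25,0.42,0,0,-1,-0.44,0.75,0.2,0,-1,-0.49,0.835,0.5,0,-1,-0.492,0.836,0.75,0,-1,-0.492,0.836,0.85,0])

```text
time: 14.7
tool_pos: [0.536, 0.401, 0.0437]
tool_rot: [-0.003, -0.194, 0.981, -0.001]
contact_force: [0.2, 0.3, -3.7]
gripper_width: 0.674
grasp_force: 65.7
```

Call:
servo_tool(motion=[-1,0,0,0,0,-1,0,0,0,0])

```text
time: 14.95
tool_pos: [0.539, 0.4028, 0.0495]
tool_rot: [0.001, -0.194, 0.981, 0.0]
contact_force: [-0.0, 0.4, -3.6]
gripper_width: 0.675
grasp_force: 65.8
```

Run:
```python
from h import *
print(go(537.8,403,9,112.5))
```

```text
('shift', array([0.009, 0.005, 0.338]), 'turn', np.float64(-0.003), 'cur', array([539. , 402.8,  49.5]), np.float64(112.3))
```

Call:
servo_tool(motion=[-1,0.009,0.005,0.1,0,-1,0.009,0.005,0.2,0,-1,0.009,0.005,0.28,0,-1,0.009,0.005,0.31,0,-1,0.009,0.005,0.315,0])

```text
time: 15.58
tool_pos: [0.5363, 0.4026, 0.0094]
tool_rot: [-0.0, -0.194, 0.981, -0.0]
contact_force: [-0.7, -0.5, -3.6]
gripper_width: 0.679
grasp_force: 65.8
```

Call:
servo_tool(motion=[-1,0,0,0.008,0,-1,0,0,0.016,0,-1,0,0,0.022,0,-1,0,0,0.022,0])

```text
time: 16.08
tool_pos: [0.5369, 0.403, 0.0086]
tool_rot: [0.0, -0.194, 0.981, 0.0]
contact_force: [-4.3, -1.9, 5.1]
gripper_width: 0.679
grasp_force: 66.6
```

Call:
servo_tool(motion=[-1,0,0,0.008,0,-1,0,0,0.015,0,-1,0,0,0.015,0])

```text
time: 16.45
tool_pos: [0.5369, 0.403, 0.0085]
tool_rot: [0.0, -0.194, 0.981, -0.0]
contact_force: [-7.4, -5.1, 13.4]
gripper_width: 0.674
grasp_force: 67.5
```

Call:
servo_tool(motion=[1,0,0,-0.02,0,1,0,0,-0.02,0,1,0,0,-0.02,0])

```text
time: 16.82
tool_pos: [0.5366, 0.4028, 0.0077]
tool_rot: [0.0, -0.194, 0.981, 0.0]
contact_force: [0.5, -1.0, -0.0]
gripper_width: 0.998
grasp_force: 0.0
```

Call:
servo_tool(motion=[1,0,0,-0.1,0,1,0,0,-0.4,0,1,0,0,-0.8,0,1,0,0,-0.95,0,1,0,0,-0.95,0])

```text
time: 17.45
tool_pos: [0.5374, 0.4034, 0.124]
tool_rot: [0.002, -0.194, 0.981, 0.001]
contact_force: [-0.8, -0.8, -0.2]
gripper_width: 1.001
grasp_force: 0.0
```

Run:
```python
from h import *
p,d,X=grab("side")
print("large",face(X,d,(.538,.403),.038,.019,.029))
print("plate",face(X,d,(.457,-.177),.06,.053,.061)); print("stem",face(X,d,(.457,-.177),.02,.1,.11))
p,d,X=grab("top");print("stem",face(X,d,(.457,-.177),.02,.1,.11))
print(go(458,-177.5,150,112.5))
```

```text
large (193, array([537. , 398.5,  23.1]), 'rect', array([537.8, 399.1]), array([57.2, 58.2]), 65.6, 'circ', array([536.5, 400.8]), 31.2)
plate (844, array([ 456.3, -180.8,   56.5]), 'rect', array([ 458.1, -178. ]), array([73.4, 73. ]), 17.1, 'circ', array([ 458.1, -178.1]), 50.0)
stem (24, array([ 457.9, -178.3,  103.9]), 'rect', array([ 458.4, -177.6]), array([11. ,  8.8]), 61.7, 'circ', array([ 458.1, -178. ]), 6.1)
stem (23, array([ 458.1, -176.4,  105.6]), 'rect', array([ 457.8, -176.6]), array([11.2,  9.5]), 8.4, 'circ', array([ 457.7, -177.2]), 6.2)
('shift', array([ 2.437, -4.221, -0.242]), 'turn', np.float64(-0.003), 'cur', array([535.5, 402.2, 120. ]), np.float64(112.4))
```

Call:
servo_tool(motion=[1,0.25,-0.42,-0.15,0,1,0.487,-0.844,-0.242,0])

```text
time: 17.8
tool_pos: [0.5194, 0.2854, 0.1482]
tool_rot: [-0.002, -0.195, 0.981, -0.001]
contact_force: [-0.1, -0.8, 1.8]
gripper_width: 1.001
grasp_force: 0.0
```

Call:
servo_tool(motion=[1,0.25,-0.42,0,0,1,0.487,-0.844,0,0])

```text
time: 18.05
tool_pos: [0.5036, 0.169, 0.1483]
tool_rot: [-0.002, -0.194, 0.981, -0.0]
contact_force: [0.7, -0.1, 0.3]
gripper_width: 0.998
grasp_force: 0.0
```

Call:
servo_tool(motion=[1,0.25,-0.42,0,0,1,0.487,-0.844,0,0])

```text
time: 18.3
tool_pos: [0.488, 0.0534, 0.1483]
tool_rot: [-0.002, -0.194, 0.981, 0.0]
contact_force: [1.2, -1.6, 0.2]
gripper_width: 0.997
grasp_force: 0.0
```

Call:
servo_tool(motion=[1,0.25,-0.42,0,0,1,0.487,-0.844,0,0])

```text
time: 18.55
tool_pos: [0.4726, -0.0622, 0.1484]
tool_rot: [-0.002, -0.194, 0.981, 0.001]
contact_force: [2.0, 0.3, -0.5]
gripper_width: 1.003
grasp_force: 0.0
```

Call:
servo_tool(motion=[0,0.25,-0.42,0,0,0,0.487,-0.844,0,0,0,0.487,-0.844,0,0,0,0.487,-0.844,0,0,0,0.487,-0.844,0,0])

```text
time: 19.18
tool_pos: [0.4588, -0.1753, 0.1498]
tool_rot: [-0.001, -0.195, 0.981, 0.001]
contact_force: [-0.5, -0.2, 0.7]
gripper_width: 0.501
grasp_force: 0.0
```

Run:
```python
from h import *
print(go(458,-177.3,70,112.5))
```

```text
('shift', array([ 0.012, -0.014,  0.665]), 'turn', np.float64(-0.0), 'cur', array([ 458.8, -175.3,  149.8]), np.float64(112.5))
```

Call:
servo_tool(motion=[0,0.012,-0.014,0.25,0,0,0.012,-0.014,0.5,0,0,0.012,-0.014,0.63,0,0,0.012,-0.014,0.665,0,0,0.012,-0.014,0.665,0])

```text
time: 19.8
tool_pos: [0.4589, -0.1788, 0.0717]
tool_rot: [0.0, -0.194, 0.981, -0.0]
contact_force: [0.4, 1.0, -0.4]
gripper_width: 0.497
grasp_force: 0.0
```

Call:
servo_tool(motion=[-1,0,0,0,0,-1,0,0,0,0,-1,0,0,0,0,-1,0,0,0,0,-1,0,0,0,0])

```text
time: 20.42
tool_pos: [0.4592, -0.1793, 0.0723]
tool_rot: [0.001, -0.194, 0.981, -0.001]
contact_force: [-1.0, 1.1, 6.1]
gripper_width: 0.12
grasp_force: 58.6
```

Call:
servo_tool(motion=[-1,0,0,-0.03,0,-1,0,0,-0.1,0,-1,0,0,-0.2,0,-1,0,0,-0.35,0,-1,0,0,-0.5,0])

```text
time: 21.05
tool_pos: [0.4586, -0.179, 0.1328]
tool_rot: [0.0, -0.194, 0.981, -0.0]
contact_force: [0.8, -0.3, -0.8]
gripper_width: 0.12
grasp_force: 58.4
```

Call:
servo_tool(motion=[-1,0,0,0,0,-1,0,0,0,0])

```text
time: 21.3
tool_pos: [0.4582, -0.1788, 0.131]
tool_rot: [-0.0, -0.194, 0.981, 0.0]
contact_force: [-1.2, 0.7, -1.6]
gripper_width: 0.12
grasp_force: 58.4
```

Run:
```python
from h import *
s=manip.state();z=s["tool_pos"][2]
p,d,X=grab("side"); cv2.imwrite("pics/s5.png",cv2.resize(p[150:350,220:440,::-1],None,fx=3,fy=3,interpolation=2)[:600])
Q=X[(d>0)&(np.hypot(X[...,0]-.458,X[...,1]+.177)<.06)&(np.abs(X[...,2]-(z-.013))<.006)]
print("plate",face(X,d,(.458,-.177),.06,z-.019,z-.008)); print(np.linalg.lstsq(np.c_[Q[:,:2],np.ones(len(Q))],Q[:,2],rcond=None)[0])
print(go(679,9.3,120,107.8))
```

```text
plate (710, array([ 451.1, -188.7,  115.3]), 'rect', array([ 458.8, -180. ]), array([73.7, 73. ]), 16.9, 'circ', array([ 459. , -180.6]), 49.8)
[0.00096729 0.00162953 0.11520308]
('shift', array([-2.3  ,  0.747,  0.087]), 'turn', np.float64(0.102), 'cur', array([ 457.9, -178.7,  130.5]), np.float64(112.4))
```

View pics/s5.png

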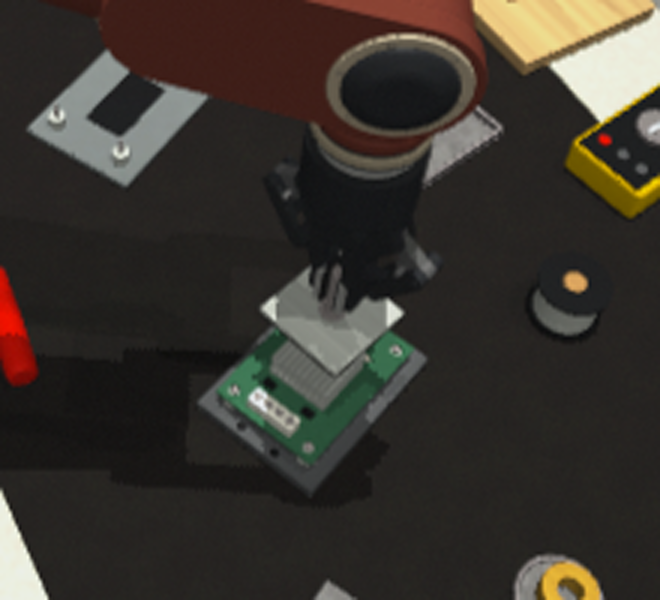

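Call:
servo_tool(motion=[-1,-0.3,0.1,0,0,-1,-0.7,0.23,0,0,-1,-0.767,0.249,0,0])

```text
time: 21.72
tool_pos: [0.533, -0.1144, 0.1301]
tool_rot: [-0.001, -0.195, 0.981, 0.001]
contact_force: [-0.4, -0.8, -2.0]
gripper_width: 0.121
grasp_force: 58.5
```

Call:
servo_tool(motion=[-1,-0.4,0.13,0,0,-1,-0.767,0.249,0,0])

```text
time: 21.98
tool_pos: [0.606, -0.0531, 0.1301]
tool_rot: [-0.001, -0.194, 0.981, 0.0]
contact_force: [1.0, -1.0, -0.9]
gripper_width: 0.122
grasp_force: 58.5
```

Call:
servo_tool(motion=[-1,-0.4,0.13,0,0.05,-1,-0.7,0.23,0.2,0.102,-1,-0.767,0.249,0.45,0.102,-1,-0.767,0.249,0.52,0.102,-1,-0.767,0.249,0.52,0.102])

```text
time: 22.6
tool_pos: [0.6783, 0.0085, 0.0675]
tool_rot: [-0.001, -0.154, 0.988, 0.0]
contact_force: [0.3, 0.3, -1.7]
gripper_width: 0.12
grasp_force: 58.5
```

Call:
servo_tool(motion=[-1,0,0,0,0,-1,0,0,0,0])

```text
time: 22.85
tool_pos: [0.6803, 0.0086, 0.0705]
tool_rot: [0.001, -0.154, 0.988, -0.0]
contact_force: [-0.5, -0.3, -1.7]
gripper_width: 0.119
grasp_force: 58.5
```

Run:
```python
from h import *
z=manip.state()["tool_pos"][2]
for n in("side","top"):
    p,d,X=grab(n)
    print("plate",face(X,d,(.679,.009),.06,z-.023,z-.008))
print(go(679,9,27,107.8))
```

```text
plate (498, array([673.8,  -1.3,  54.3]), 'rect', array([680.2,   5.8]), array([74.9, 73.1]), 11.6, 'circ', array([680. ,   5.3]), 49.4)
plate (0, array([nan, nan, nan]), 'rect', array([0., 0.]), array([0., 0.]), 0.0, 'circ', array([0., 0.]), 0.0)
('shift', array([0.009, 0.005, 0.359]), 'turn', np.float64(-0.001), 'cur', array([680.1,   8.8,  70. ]), np.float64(107.8))h.py:21: RuntimeWarning: Mean of empty slice.
  return len(Q),np.round(Q.mean(0)*1000,1),"rect",np.round(R[0],1),np.round(R[1],1),round(R[2],1),"circ",np.round(C[0],1),round(C[1],1)
  ret = um.true_divide(
```

Call:
servo_tool(motion=[-1,0.009,0.025,0.1,0,-1,0.009,0.025,0.2,0,-1,0.009,0.025,0.28,0,-1,0.009,0.025,0.32,0,-1,0.009,0.025,0.33,0])

```text
time: 23.58
tool_pos: [0.6773, 0.0117, 0.0284]
tool_rot: [-0.0, -0.155, 0.988, 0.0]
contact_force: [0.1, -0.0, -1.2]
gripper_width: 0.117
grasp_force: 58.5
```

Call:
servo_tool(motion=[-1,0,0,0.008,0,-1,0,0,0.016,0,-1,0,0,0.022,0,-1,0,0,0.022,0])

```text
time: 24.08
tool_pos: [0.678, 0.0116, 0.0274]
tool_rot: [0.0, -0.155, 0.988, -0.0]
contact_force: [-2.8, 0.3, 3.1]
gripper_width: 0.122
grasp_force: 59.1
```

Call:
servo_tool(motion=[-1,0,0,0.006,0,-1,0,0,0.012,0,-1,0,0,0.012,0])

```text
time: 24.45
tool_pos: [0.678, 0.0116, 0.0274]
tool_rot: [0.0, -0.155, 0.988, -0.0]
contact_force: [-6.6, 1.0, 9.9]
gripper_width: 0.12
grasp_force: 59.9
```

Call:
servo_tool(motion=[0,0,0,-0.02,0,0,0,0,-0.02,0,0,0,0,-0.02,0,0,0,0,-0.02,0])

```text
time: 24.95
tool_pos: [0.6775, 0.0117, 0.0271]
tool_rot: [-0.0, -0.155, 0.988, 0.0]
contact_force: [0.3, 0.6, 0.2]
gripper_width: 0.5
grasp_force: 0.0
```

Call:
servo_tool(motion=[0,0,0,-0.2,0,0,0,0,-0.5,0,0,0,0,-0.85,0,0,0,0,-0.9,0,0,0,0,-0.9,0])

```text
time: 25.58
tool_pos: [0.6781, 0.0116, 0.137]
tool_rot: [0.001, -0.155, 0.988, -0.0]
contact_force: [-0.4, -0.6, -0.8]
gripper_width: 0.502
grasp_force: 0.0
```

Run:
```python
from h import *
p,d,X=grab("side");cv2.imwrite("pics/s6.png",p[...,::-1])
print("plate",face(X,d,(.679,.009),.055,.0085,.016),face(X,d,(.679,.009),.02,.05,.07))
E={}
for n in("top","side"):
    if n=="top": p,d,X=grab(n);cv2.imwrite("pics/t6.png",p[...,::-1])
    print(n,"sink",face(X,d,(.458,-.177),.045,.044,.053)); print("board",face(X,d,(.458,-.177),.1,.0235,.031))
    Q=X[(d>0)&(np.hypot(X[...,0]-.4465,X[...,1]-.141)<.1)&(X[...,2]>.0165)&(X[...,2]<.04)]
    k=(Q[:,:2]*1000).astype(np.float32)
    if len(k)>8:
        _,l,c=cv2.kmeans(k,4,None,(3,50,.01),5,2); print("posts",np.round(c,1).tolist(),np.bincount(l[:,0]),np.round(c.mean(0),1))
    m=max(models.regions_of(n,"carrier"),key=lambda r:-np.hypot(*(X[r["mask"]&(d>0)].mean(0)[:2]-(.4465,.141))))["mask"]
    c=max(cv2.findContours(m.astype(np.uint8),0,1)[0],key=cv2.contourArea)[:,0].astype(np.float32)
    print("carrect",cv2.minAreaRect((ray(n,c,.008)[:,:2]*1000).astype(np.float32)))
print(go(458,-177.3,120,112.5))
```

```text
plate (616, array([676.3,   6.7,  11.6]), 'rect', array([679.3,   8.9]), array([101.6, 100.4]), 11.5, 'circ', array([678.5,   9. ]), 54.4) (21, array([676.8,   8.2,  57.7]), 'rect', array([677.3,   8.9]), array([11.5,  9.1]), 21.8, 'circ', array([677.3,   8.5]), 6.0)
top sink (252, array([ 459. , -176. ,   48.8]), 'rect', array([ 466.5, -172.4]), array([67. , 50.4]), 22.2, 'circ', array([ 463.7, -174.1]), 37.3)
board (1232, array([ 459.8, -174.3,   27.7]), 'rect', array([ 458.4, -176.1]), array([130.1,  90.6]), 22.8, 'circ', array([ 458.6, -175.6]), 77.9)
posts [[475.5, 196.6999969482422], [479.3999938964844, 205.89999389648438], [474.6000061035156, 200.6999969482422], [480.70001220703125, 198.8000030517578]] [4 5 7 7] [477.5 200.5]
carrect ((469.9658203125, 199.50405883789062), (59.306312561035156, 113.20633697509766), 78.955810546875)
side sink (252, array([ 459. , -176. ,   48.8]), 'rect', array([ 466.5, -172.4]), array([67. , 50.4]), 22.2, 'circ', array([ 463.7, -174.1]), 37.3)
board (1232, array([ 459.8, -174.3,   27.7]), 'rect', array([ 458.4, -176.1]), array([130.1,  90.6]), 22.8, 'circ', array([ 458.6, -175.6]), 77.9)
posts [[474.8999938964844, 198.5], [481.70001220703125, 205.8000030517578], [480.70001220703125, 198.8000030517578], [475.3999938964844, 204.39999389648438]] [9 3 7 4] [478.2 201.9]
carrect ((446.553466796875, 139.8333282470703), (153.26426696777344, 115.1622543334961), 29.623872756958008)
('shift', array([ 2.214, -0.944,  0.117]), 'turn', np.float64(-0.105), 'cur', array([676.5,  11.7, 133.4]), np.float64(107.8))
```

View pics/s6.png

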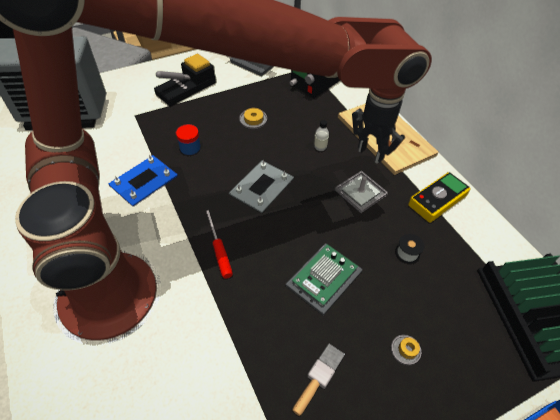

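Run:
```python
from h import *
def posts(n,f,c,yaw):
    g=cv2.cvtColor(cv2.imread(f),cv2.COLOR_BGR2GRAY).astype(float);a=np.radians(yaw);R=np.array([[np.cos(a),-np.sin(a)],[np.sin(a),np.cos(a)]])
    L=np.array([[55,35],[55,-35],[-55,-35],[-55,35]])
    W=c+L@R.T; uv=proj(n,np.c_[W/1000,np.full(4,.02)]);out=[]
    for u,v in uv:
        x0,y0=int(round(u))-9,int(round(v))-9;w=g[y0:y0+19,x0:x0+19];w=np.clip(w-np.percentile(w,75)-20,0,None)
        yy,xx=np.mgrid[:19,:19];out.append([x0+(w*xx).sum()/w.sum(),y0+(w*yy).sum()/w.sum()])
    P=ray(n,out,.02)[:,:2]*1000
    C=P.mean(0);q=P-C;ang=np.degrees(np.arctan2((L[:,0]*q[:,1]-L[:,1]*q[:,0]).sum(),(L*q).sum()))
    print(n,"centre",C.round(1),"yaw",ang.round(2),"res",(q-L@np.array([[np.cos(np.radians(ang)),np.sin(np.radians(ang))],[-np.sin(np.radians(ang)),np.cos(np.radians(ang))]])).round(1).tolist(),np.round(out,1).tolist())
posts("top","pics/top0.png",np.array([446.4,143.1]),30); posts("side","pics/side0.png",np.array([446.8,140.5]),29.8)
a=cv2.imread("pics/top0.png")[165:250,190:275];b=cv2.imread("pics/side0.png")[150:220,220:305]
a=cv2.resize(a,(400,400),interpolation=2);b=cv2.resize(b,(400,330),interpolation=2);o=np.zeros((400,800,3),np.uint8);o[:,:400]=a;o[:330,400:]=b;cv2.imwrite("pics/c.png",o)
```

```text
top centre [446.7 144.2] yaw 29.02 res [[-0.3, -0.2], [-0.2, 0.0], [0.2, -0.4], [0.3, 0.5]] [[208.0, 193.9], [232.1, 180.8], [252.7, 218.7], [228.0, 231.8]]
side centre [446.9 142.5] yaw 29.0 res [[-0.2, 0.2], [0.4, -0.1], [-0.0, -0.6], [-0.2, 0.5]] [[263.1, 164.0], [284.1, 175.0], [260.0, 200.5], [238.5, 188.2]]
```

View pics/c.png

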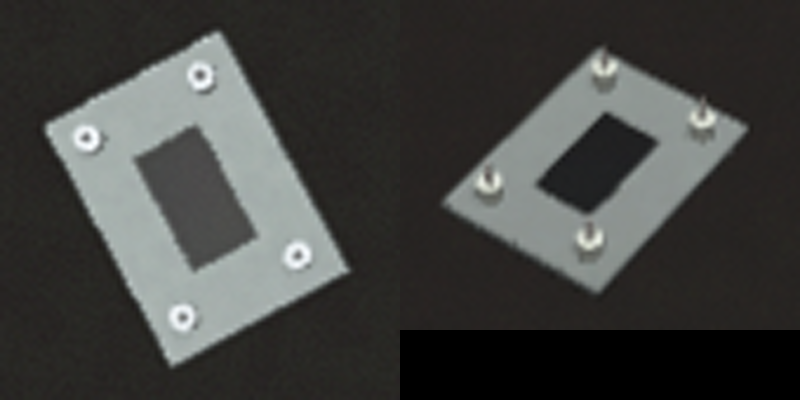

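Call:
servo_tool(motion=[1,0.37,-0.155,0,0,1,0.738,-0.315,0,0])

```text
time: 26.02
tool_pos: [0.6033, -0.0516, 0.1337]
tool_rot: [-0.001, -0.155, 0.988, 0.0]
contact_force: [0.2, -0.3, 0.4]
gripper_width: 0.903
grasp_force: 0.0
```

Call:
servo_tool(motion=[1,0.37,-0.155,0,0,1,0.738,-0.315,0,0])

```text
time: 26.28
tool_pos: [0.5301, -0.115, 0.134]
tool_rot: [-0.001, -0.155, 0.988, 0.0]
contact_force: [0.2, -0.5, 0.2]
gripper_width: 0.998
grasp_force: 0.0
```

Call:
servo_tool(motion=[1,0.37,-0.155,0,0,1,0.738,-0.315,0.1,-0.105,1,0.738,-0.315,0.3,-0.105,1,0.738,-0.315,0.5,-0.105,1,0.738,-0.315,0.5,-0.105])

```text
time: 26.9
tool_pos: [0.4569, -0.1763, 0.0723]
tool_rot: [-0.003, -0.195, 0.981, 0.002]
contact_force: [-0.6, 1.0, -0.3]
gripper_width: 1.001
grasp_force: 0.0
```

Call:
servo_tool(motion=[1,0,0,0,0,1,0,0,0,0,1,0,0,0,0])

```text
time: 27.28
tool_pos: [0.4599, -0.1777, 0.0764]
tool_rot: [0.001, -0.195, 0.981, -0.001]
contact_force: [0.2, 0.3, -0.9]
gripper_width: 1.004
grasp_force: 0.0
```

Run:
```python
from h import *
print(go(458.6,-176.7,31,112.6))
```

```text
('shift', array([0.008, 0.013, 0.378]), 'turn', np.float64(-0.002), 'cur', array([ 459.9, -177.7,   76.4]), np.float64(112.5))
```

Call:
servo_tool(motion=[1,0.008,0.013,0.15,0,1,0.008,0.013,0.28,0,1,0.008,0.013,0.35,0,1,0.008,0.013,0.378,0,1,0.008,0.013,0.378,0])

```text
time: 27.9
tool_pos: [0.4578, -0.1764, 0.0298]
tool_rot: [-0.0, -0.195, 0.981, 0.0]
contact_force: [-0.8, -0.0, 0.6]
gripper_width: 1.001
grasp_force: 0.0
```

Call:
servo_tool(motion=[-1,0,0,0,0,-1,0,0,0,0,-1,0,0,0,0,-1,0,0,0,0,-1,0,0,0,0])

```text
time: 28.52
tool_pos: [0.4585, -0.1768, 0.0309]
tool_rot: [0.001, -0.195, 0.981, -0.001]
contact_force: [-0.1, -0.5, 6.6]
gripper_width: 0.569
grasp_force: 65.3
```

Call:
servo_tool(motion=[-1,0,0,-0.02,0,-1,0,0,-0.05,0,-1,0,0,-0.1,0,-1,0,0,-0.18,0,-1,0,0,-0.28,0])

```text
time: 29.15
tool_pos: [0.4577, -0.1764, 0.0644]
tool_rot: [-0.0, -0.195, 0.981, 0.0]
contact_force: [0.5, 0.8, -2.4]
gripper_width: 0.567
grasp_force: 64.5
```

Call:
servo_tool(motion=[-1,0,0,-0.1,0,-1,0,0,-0.25,0,-1,0,0,-0.35,0,-1,0,0,-0.38,0,-1,0,0,-0.38,0])

```text
time: 29.78
tool_pos: [0.4578, -0.1764, 0.1094]
tool_rot: [0.0, -0.195, 0.981, -0.0]
contact_force: [0.4, 0.4, -2.2]
gripper_width: 0.565
grasp_force: 64.6
```

```bash
cat >> h.py <<'E'
def boardfit(n,c):
    s=manip.state();z=s["tool_pos"][2]; p,d,X=grab(n)
    m=(d>0)&(np.hypot(X[...,0]-c[0],X[...,1]-c[1])<.09)&(np.abs(X[...,2]-z+.004)<.009)&(p[...,1].astype(int)>p[...,0]+15)
    Q=X[m];A=np.c_[Q[:,:2]-c,np.ones(len(Q))];k=np.linalg.lstsq(A,Q[:,2],rcond=None)[0];k=np.linalg.lstsq(A[abs(Q[:,2]-A@k)<.004],Q[abs(Q[:,2]-A@k)<.004,2],rcond=None)[0]
    R=cv2.minAreaRect((Q[:,:2]*1000).astype(np.float32));print(n,len(Q),"plane",k.round(4),"rect",np.round(R[0],1),np.round(R[1],1),round(R[2],2),"tcp",(s["tool_pos"]*1000).round(1));return p
E
python3 - <<'E'
from h import *
for n in("side","top"): boardfit(n,np.array([.4586,-.1765]))
s=manip.state();print(s["contact_force"],go(446.8,143.4,115,118.9))
E
```

```text
side 785 plane [-0.0032 -0.0008  0.105 ] rect [ 458.  -177.8] [131.2  90.7] 22.7 tcp [ 457.8 -176.4  109.4]
top 599 plane [0.0009 0.0017 0.1059] rect [ 444.  -163.4] [152.   76.6] 46.02 tcp [ 457.5 -176.2  108.9]
[ 0.23187977 -0.2954741  -2.34054514] ('shift', array([-0.938,  2.494, -0.052]), 'turn', np.float64(-0.142), 'cur', array([ 457.4, -176.2,  108.6]), np.float64(112.5))
```

Call:
servo_tool(motion=[-1,-0.1,0.28,0,0,-1,-0.25,0.66,0,0,-1,-0.312,0.834,0,0])

```text
time: 30.25
tool_pos: [0.4532, -0.0677, 0.1082]
tool_rot: [-0.001, -0.196, 0.981, 0.001]
contact_force: [0.7, -0.6, -2.2]
gripper_width: 0.566
grasp_force: 64.5
```

Call:
servo_tool(motion=[-1,-0.15,0.4,0,0,-1,-0.28,0.75,0,0,-1,-0.312,0.834,0,0])

```text
time: 30.62
tool_pos: [0.4494, 0.0391, 0.1084]
tool_rot: [-0.001, -0.197, 0.98, 0.0]
contact_force: [1.0, -1.1, -1.0]
gripper_width: 0.572
grasp_force: 64.5
```

Call:
servo_tool(motion=[-1,-0.15,0.4,0,-0.05,-1,-0.25,0.68,0.1,-0.1,-1,-0.3,0.8,0.25,-0.141,-1,-0.312,0.834,0.35,-0.141,-1,-0.312,0.834,0.38,-0.141])

```text
time: 31.25
tool_pos: [0.4459, 0.1433, 0.0624]
tool_rot: [-0.001, -0.249, 0.969, -0.0]
contact_force: [-0.1, 0.3, -0.7]
gripper_width: 0.572
grasp_force: 64.5
```

Call:
servo_tool(motion=[-1,0,0,0,0,-1,0,0,0,0,-1,0,0,0,0])

```text
time: 31.62
tool_pos: [0.4471, 0.1437, 0.0643]
tool_rot: [0.001, -0.249, 0.969, -0.0]
contact_force: [0.6, 0.3, -2.4]
gripper_width: 0.572
grasp_force: 64.5
```

Run:
```python
from h import *
p=boardfit("side",np.array([.4468,.143]));cv2.imwrite("pics/s7.png",cv2.resize(p[130:230,205:325,::-1],(720,600),interpolation=2))
p=boardfit("top",np.array([.4468,.143]));cv2.imwrite("pics/t7.png",cv2.resize(p[150:260,170:300,::-1],(709,600),interpolation=2))
print(go(446.4,144.2,50,118.85))
```

```text
side 534 plane [ 0.0021 -0.0024  0.0596] rect [447.6 142.2] [132.7  92.3] 28.63 tcp [447.1 143.7  64.3]
top 343 plane [0.0001 0.0077 0.061 ] rect [418.4 126.9] [62.5 89.5] 28.62 tcp [447.  143.8  64.2]
('shift', array([0.003, 0.005, 0.118]), 'turn', np.float64(-0.0), 'cur', array([447. , 143.8,  64.1]), np.float64(118.8))
```

View pics/s7.png

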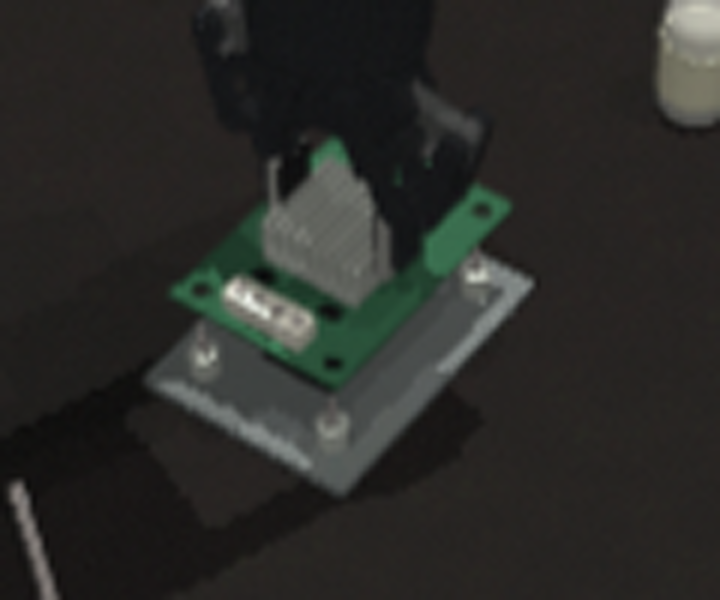

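```bash
cat >> h.py <<'E'
def blobs(p,uv,dark,r=4):
    g=cv2.cvtColor(p,cv2.COLOR_RGB2GRAY).astype(float);g=cv2.resize(g,None,fx=4,fy=4,interpolation=2);out=[]
    for u,v in uv:
        x,y=int(4*u)-4*r,int(4*v)-4*r;w=g[y:y+8*r,x:x+8*r];w=-w if dark else w
        w=np.clip(w-(w.min()+.55*(w.max()-w.min())),0,None);yy,xx=np.mgrid[:8*r,:8*r]
        k=np.hypot(xx-4*r,yy-4*r)<4*r;w=w*k
        out.append([(x+(w*xx).sum()/w.sum()+.5)/4-.5,(y+(w*yy).sum()/w.sum()+.5)/4-.5])
    return out
E
python3 - <<'E'
from h import *
p,d=eyes.grab_frame("side")
zt=manip.state()["tool_pos"][2]-.0039
h=blobs(p,[(238.7,178.3),(260.5,190.3),(285.3,165)],True,3)
q=blobs(p,[(238.7,189.3),(260,200.8),(284.2,175.3)],False,4)
H=ray("side",h,zt)[:,:2]*1000;
print(np.round(h,1).tolist(),np.round(q,1).tolist())
for P in (q,[[238.5,188.2],[260.0,200.5],[284.1,175.0]]):
    P=ray("side",P,.02)[:,:2]*1000;print("need",(P-H).round(1).tolist(),(P-H).mean(0).round(1))
print([np.linalg.norm(H[i]-H[j]).round(1) for i,j in((0,1),(1,2),(0,2))])
E
```

```text
[[237.8, 177.8], [260.0, 190.1], [284.8, 164.5]] [[238.7, 189.2], [259.9, 201.3], [284.2, 175.5]]
need [[-1.3, -4.0], [-1.9, -2.8], [-1.5, -2.2]] [-1.6 -3. ]
need [[-0.6, -0.5], [-0.7, -0.6], [-1.0, -0.5]] [-0.7 -0.5]
[np.float64(71.0), np.float64(110.7), np.float64(131.2)]
```

View pics/t7.png

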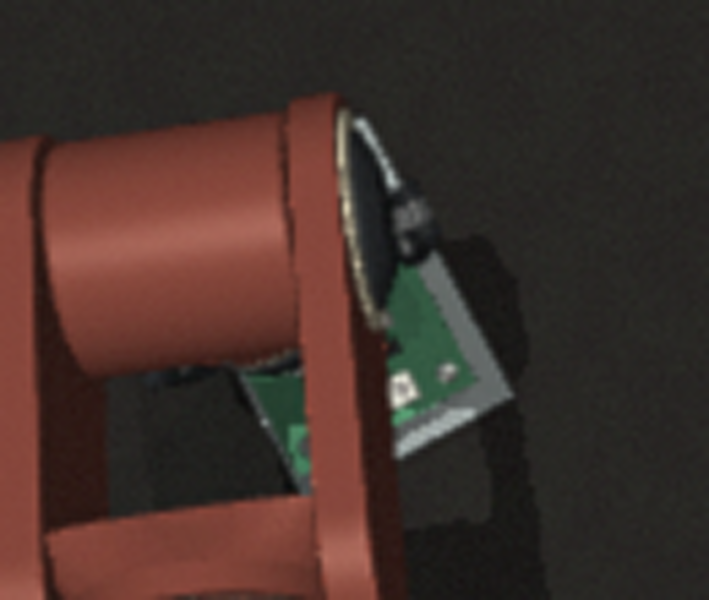

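Call:
servo_tool(motion=[-1,0.008,-0.002,0.06,0,-1,0.008,-0.002,0.12,0,-1,0.008,-0.002,0.15,0,-1,0.008,-0.002,0.15,0,-1,0.008,-0.002,0.15,0])

```text
time: 32.4
tool_pos: [0.446, 0.1433, 0.0458]
tool_rot: [0.0, -0.249, 0.968, -0.0]
contact_force: [-0.1, 0.8, -1.0]
gripper_width: 0.567
grasp_force: 64.5
```

Call:
servo_tool(motion=[-1,0,0,0,0,-1,0,0,0,0])

```text
time: 32.65
tool_pos: [0.446, 0.1433, 0.0459]
tool_rot: [0.0, -0.249, 0.968, -0.0]
contact_force: [1.0, 0.2, -3.6]
gripper_width: 0.569
grasp_force: 64.5
```

Run:
```python
from h import *
p=boardfit("side",np.array([.4468,.143]))
cv2.imwrite("pics/s8.png",cv2.resize(p[150:215,220:300,::-1],(720,585),interpolation=2))
s=manip.state();print(s["contact_force"],go(446.3,143.2,27,118.85))
```

```text
side 517 plane [-0.0011 -0.0009  0.0412] rect [446.8 142.8] [133.5  93.8] 29.26 tcp [446.  143.3  45.9]
[ 0.59478255  0.20836765 -2.19482772] ('shift', array([-0.001, -0.002,  0.157]), 'turn', np.float64(0.0), 'cur', array([446. , 143.3,  45.9]), np.float64(118.9))
```

View pics/s8.png

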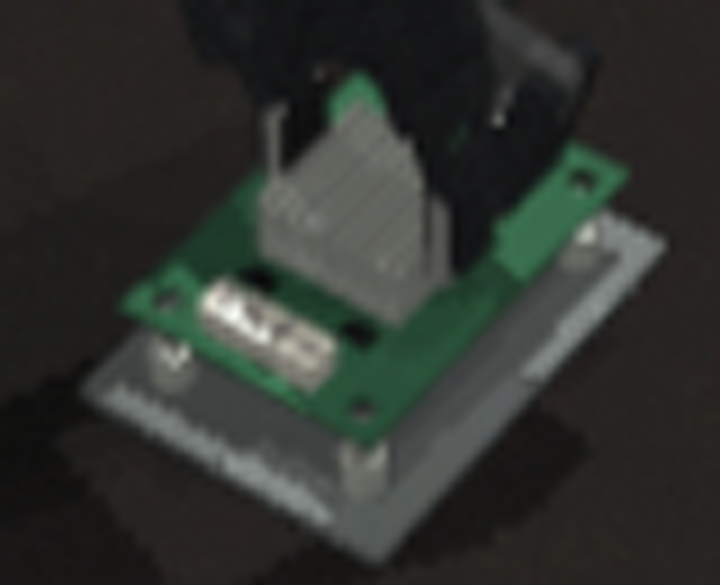

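Call:
servo_tool(motion=[-1,0,0,0.015,0,-1,0,0,0.035,0,-1,0,0,0.055,0,-1,0,0,0.07,0,-1,0,0,0.07,0])

```text
time: 33.33
tool_pos: [0.4456, 0.1433, 0.037]
tool_rot: [-0.0, -0.249, 0.968, 0.0]
contact_force: [0.5, 0.0, -1.7]
gripper_width: 0.57
grasp_force: 64.5
```

Call:
servo_tool(motion=[-1,0,0,0.015,0,-1,0,0,0.03,0,-1,0,0,0.045,0,-1,0,0,0.05,0,-1,0,0,0.05,0])

```text
time: 33.95
tool_pos: [0.4458, 0.1433, 0.0312]
tool_rot: [-0.0, -0.249, 0.968, -0.0]
contact_force: [-0.5, 0.1, -1.3]
gripper_width: 0.569
grasp_force: 64.5
```

Run:
```python
from h import *
p=boardfit("side",np.array([.4468,.143]))
cv2.imwrite("pics/s9.png",cv2.resize(p[150:215,220:300,::-1],(720,585),interpolation=2))
s=manip.state();print(s["contact_force"],s["tool_pos"])
```

```text
side 499 plane [0.0041 0.0005 0.0267] rect [446.  141.9] [130.8  91.7] 29.47 tcp [445.8 143.3  31.2]
[-0.42706056  0.3082925  -2.30977868] [0.44589393 0.14329147 0.03129208]
```

View pics/s9.png

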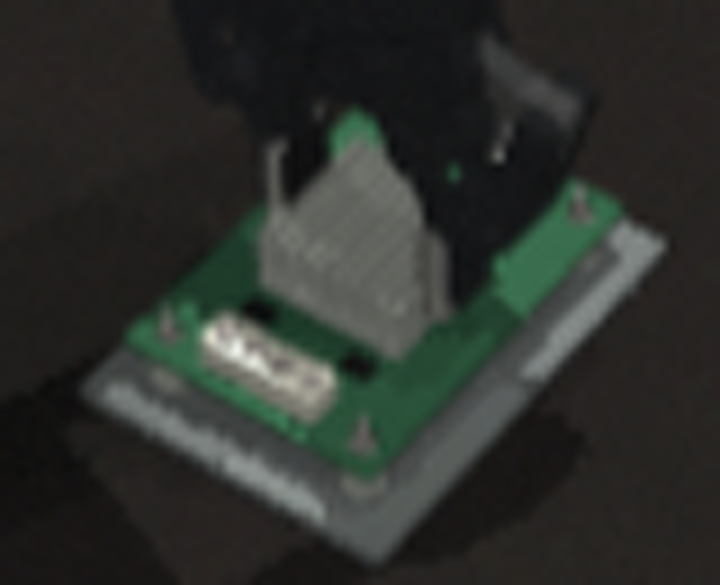

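Pins are through the visible holes (167,322), (363,435), (580,207), with no contact force. I'll keep lowering slowly.

Call:
servo_tool(motion=[-1,0,0,0.008,0,-1,0,0,0.016,0,-1,0,0,0.024,0,-1,0,0,0.03,0,-1,0,0,0.03,0])

```text
time: 34.62
tool_pos: [0.4458, 0.1433, 0.0276]
tool_rot: [-0.0, -0.249, 0.968, 0.0]
contact_force: [-0.2, 0.0, -2.4]
gripper_width: 0.571
grasp_force: 64.5
```

Call:
servo_tool(motion=[-1,0,0,0.006,0,-1,0,0,0.012,0,-1,0,0,0.012,0])

```text
time: 35.0
tool_pos: [0.446, 0.1433, 0.0269]
tool_rot: [-0.0, -0.249, 0.968, -0.0]
contact_force: [-3.7, -0.9, 5.1]
gripper_width: 0.571
grasp_force: 65.4
```

Call:
servo_tool(motion=[0.7,0,0,-0.005,0,1,0,0,-0.005,0,1,0,0,-0.005,0,1,0,0,-0.005,0])

```text
time: 35.5
tool_pos: [0.4459, 0.1433, 0.0267]
tool_rot: [0.0, -0.249, 0.968, 0.0]
contact_force: [0.0, 0.8, -0.7]
gripper_width: 1.001
grasp_force: 0.0
```

Call:
servo_tool(motion=[1,0,0,-0.1,0,1,0,0,-0.4,0,1,0,0,-0.8,0,1,0,0,-1,0])

```text
time: 36.0
tool_pos: [0.4474, 0.1436, 0.151]
tool_rot: [0.003, -0.249, 0.968, -0.0]
contact_force: [0.4, 0.4, -0.6]
gripper_width: 1.002
grasp_force: 0.0
```

Call:
servo_tool(motion=[1,-0.2,-0.3,-0.3,0,1,-0.5,-0.7,-0.3,0,1,-0.6,-0.9,-0.3,0,1,-0.6,-0.9,-0.3,0,1,-0.6,-0.9,-0.3,0])

```text
time: 36.62
tool_pos: [0.5604, 0.0838, 0.183]
tool_rot: [-0.0, -0.249, 0.968, 0.0]
contact_force: [-0.3, 0.5, -0.6]
gripper_width: 1.0
grasp_force: 0.0
```

Run:
```python
from h import *
p,d,X=grab("side");cv2.imwrite("pics/s10.png",p[...,::-1])
print("board",face(X,d,(.4468,.143),.085,.0195,.028));print("sink",face(X,d,(.4468,.143),.045,.041,.05))
print("small",face(X,d,(.528,-.396),.028,.019,.029));print("large",face(X,d,(.538,.403),.038,.019,.029));print("stem",face(X,d,(.679,.009),.02,.05,.07))
```

```text
board (720, array([444. , 132.9,  22.8]), 'rect', array([447.3, 141.8]), array([132.8,  92.8]), 29.1, 'circ', array([447.3, 141.3]), 78.0)
sink (228, array([447. , 142.5,  43.8]), 'rect', array([453.5, 144.9]), array([66.4, 50.9]), 30.4, 'circ', array([451.1, 143.5]), 37.7)
small (246, array([ 530.5, -399.6,   23.3]), 'rect', array([ 530.6, -399.4]), array([38.5, 37.9]), 74.2, 'circ', array([ 531. , -399.1]), 19.9)
large (184, array([537. , 399.2,  23.2]), 'rect', array([537.7, 399.2]), array([56.2, 58.2]), 63.3, 'circ', array([535.6, 400.4]), 31.8)
stem (21, array([677.6,   8.7,  57. ]), 'rect', array([677.8,   9.4]), array([10. , 10.2]), 32.9, 'circ', array([678.2,   9. ]), 6.1)
```

View pics/s10.png

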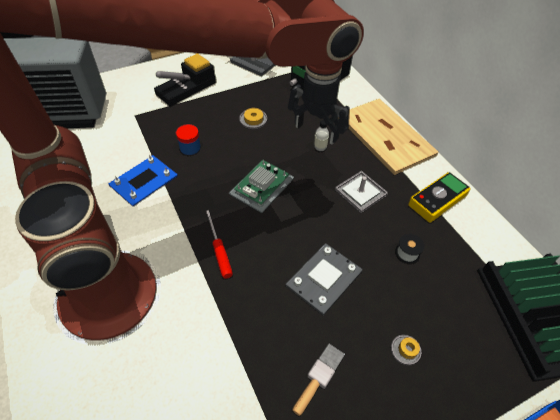

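Everything is in its place: the board top is at about 23 mm on the carrier (262,183), both rings are in their saucers at (254,118) and (408,348), and the plate is in its tray at (361,190). The bottle and reel are still standing.

```bash
python3 -c "
from plant import job_done
print(job_done())"
```

```text
the job is handed in; nothing more can be done
None
```

I handed the job in with both weights in their saucers, the plate in its tray stem up and the board down on the grey carrier's posts; the final camera check agreed, but the hand-in call returned no verdict.

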